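# Find the tired anti-vibration mount and push its tag down

### The job

Three spring mounts from the mask aligner stand in a row: gently press the round pad of each in turn, going from the robot's left to the robot's right, to feel which one is softest. Then push the white tag of that softest mount fully down, leaving the other two tags up. Only press with the fingertips: pull nothing up, and leave the loose things around the mounts where they are.

Things in the scene. Friction and masses are not known exactly. Their poses are not given: they have to be found in the camera images.
- plate: flat grey base plate under the three mounts, fixed, 380 mm along its x by 500 mm along its y, 6 mm thick; origin on the bench surface, z up, the plate's middle 10 mm along its +x. The mounts stand on its top, in a row along its y about 190 mm apart, all turned like the plate
- mount_left: the left one, as the robot sees it (left is +y), of three spring mounts that look alike, fixed. Origin at its underside, 6 mm above the bench, on the axis of its round pad; +x points along the 34 mm wide foot from the pad to its own tag. Foot disc 72 mm diameter, spring pot 58 mm. Heights above the origin: pot 44 mm, free pad 78 mm, raised tag 60 mm, tag guide 42 mm
- pad_left (a point): centre of the top face of the free pad of mount_left, a flat black disc, 48 mm diameter; 84 mm above the bench. A point of the fixed mount: it does not sink with the pad
- tag_left (a point): centre of the top of the raised tag of mount_left, a white slider with a cap of 16 mm (along the mount's x) by 32 mm, 65 mm from the pad's axis along the mount's +x; 66 mm above the bench (up to 2 mm lower at the start), 54 mm when fully down. A point of the fixed mount: it does not move with the tag
- mount_middle: the middle one, as the robot sees it (left is +y), of three spring mounts that look alike, fixed. Origin at its underside, 6 mm above the bench, on the axis of its round pad; +x points along the 34 mm wide foot from the pad to its own tag. Foot disc 72 mm diameter, spring pot 58 mm. Heights above the origin: pot 44 mm, free pad 78 mm, raised tag 60 mm, tag guide 42 mm
- pad_middle (a point): centre of the top face of the free pad of mount_middle, a flat black disc, 48 mm diameter; 84 mm above the bench. A point of the fixed mount: it does not sink with the pad
- tag_middle (a point): centre of the top of the raised tag of mount_middle, a white slider with a cap of 16 mm (along the mount's x) by 32 mm, 65 mm from the pad's axis along the mount's +x; 66 mm above the bench (up to 2 mm lower at the start), 54 mm when fully down. A point of the fixed mount: it does not move with the tag
- mount_right: the right one, as the robot sees it (left is +y), of three spring mounts that look alike, fixed. Origin at its underside, 6 mm above the bench, on the axis of its round pad; +x points along the 34 mm wide foot from the pad to its own tag. Foot disc 72 mm diameter, spring pot 58 mm. Heights above the origin: pot 44 mm, free pad 78 mm, raised tag 60 mm, tag guide 42 mm
- pad_right (a point): centre of the top face of the free pad of mount_right, a flat black disc, 48 mm diameter; 84 mm above the bench. A point of the fixed mount: it does not sink with the pad
- tag_right (a point): centre of the top of the raised tag of mount_right, a white slider with a cap of 16 mm (along the mount's x) by 32 mm, 65 mm from the pad's axis along the mount's +x; 66 mm above the bench (up to 2 mm lower at the start), 54 mm when fully down. A point of the fixed mount: it does not move with the tag
- pad_p (a joint): how far the pad on spring p is pressed down, m: 0 free, 0.020 on its hard stop; it springs back. Springs p, q and r sit one in each mount, in an order that changes and is not told. A pad begins to sink at about 1 N, then force grows in proportion to depth: under 6 N the softest sinks about 16 mm, the next about 8 mm, the stiffest about 4.5 mm
- tag_p (a joint): how far the tag of the mount that holds spring p is pushed down, m: starts at 0 to 0.002, 0.012 fully down on its stop, negative if pulled up. Friction of 3 N: it stays where it is left
- pad_q (a joint): how far the pad on spring q is pressed down, m: 0 free, 0.020 on its hard stop; it springs back. Springs p, q and r sit one in each mount, in an order that changes and is not told. A pad begins to sink at about 1 N, then force grows in proportion to depth: under 6 N the softest sinks about 16 mm, the next about 8 mm, the stiffest about 4.5 mm
- tag_q (a joint): how far the tag of the mount that holds spring q is pushed down, m: starts at 0 to 0.002, 0.012 fully down on its stop, negative if pulled up. Friction of 3 N: it stays where it is left
- pad_r (a joint): how far the pad on spring r is pressed down, m: 0 free, 0.020 on its hard stop; it springs back. Springs p, q and r sit one in each mount, in an order that changes and is not told. A pad begins to sink at about 1 N, then force grows in proportion to depth: under 6 N the softest sinks about 16 mm, the next about 8 mm, the stiffest about 4.5 mm
- tag_r (a joint): how far the tag of the mount that holds spring r is pushed down, m: starts at 0 to 0.002, 0.012 fully down on its stop, negative if pulled up. Friction of 3 N: it stays where it is left
- standoff: bystander, loose, not to be disturbed: plain steel pillar, 24 mm diameter, 45 mm tall; origin at the centre of its underside
- vial: bystander, loose, not to be disturbed: small brown glass bottle with a black cap, 28 mm diameter, 55 mm tall; origin at the centre of its underside
- locknut: bystander, loose, not to be disturbed: brass ring, 38 mm outside diameter, 14 mm tall; origin at the centre of its underside
- chip_box: bystander, loose, not to be disturbed: flat dark box, 55 x 55 x 16 mm; origin at the centre of its underside
- wafer_case: bystander, loose, not to be disturbed: flat clear round case, 120 mm diameter, 18 mm tall; origin at the centre of its underside
- mask_case: bystander, loose, not to be disturbed: flat black square case, 135 x 135 x 17 mm; origin at the centre of its underside
- cassette: bystander, loose, not to be disturbed: white open wafer cassette with dark discs, 130 x 130 x 100 mm; origin at the centre of its underside
- wrench: bystander, loose, not to be disturbed: flat steel wrench, 150 mm long, lying flat along its own x axis; origin near the middle of its length

How it is judged (in metres and radians):
On the way, in this order (a step that is already met when the one before it is completed fails the run):
1. the pad of the left mount (as the robot sees it) is pressed down by at least 3 mm, the gripper being over that mount (horizontal distance between the grasp point and pad_left below 0.07 m and value of joint any of pad_p, pad_q, pad_r above 0.003 m), for 0.05 s.
2. the pad of the middle mount (as the robot sees it) is pressed down by at least 3 mm, the gripper being over that mount (horizontal distance between the grasp point and pad_middle below 0.07 m and value of joint any of pad_p, pad_q, pad_r above 0.003 m), for 0.05 s.
3. the pad of the right mount (as the robot sees it) is pressed down by at least 3 mm, the gripper being over that mount (horizontal distance between the grasp point and pad_right below 0.07 m and value of joint any of pad_p, pad_q, pad_r above 0.003 m), for 0.05 s.
4. the tag of the softest mount is pushed down, to within 2 mm of its stop (value of joint tag_q above 0.01 m), for 0.2 s.
At the end, for the whole second after the job is handed in: The softest mount's tag is down to within 2 mm of its stop, the other two tags are up (pushed less than 5 mm), all three pads have sprung back up (within 2 mm), and no loose thing has moved more than 20 mm (value of joint tag_q above 0.01 m and value of joint each of tag_p, tag_r below 0.005 m and value of joint each of pad_p, pad_q, pad_r below 0.002 m and not (distance of any of standoff, vial, locknut, chip_box, wafer_case, mask_case, cassette, wrench from where it was at the start of the episode above 0.02 m)); the robot touches nothing.
It fails at once if the tag of a stiffer mount is pushed down by more than 5 mm (value of joint any of tag_p, tag_r above 0.005 m).
It fails at once if a tag is pulled up by more than 3 mm (value of joint any of tag_p, tag_q, tag_r below -0.003 m).
It fails at once if a pad is pressed with more than 35 N (contact force between any of the arm, the fingers and pad_p above 35 N or contact force between any of the arm, the fingers and pad_q above 35 N or contact force between any of the arm, the fingers and pad_r above 35 N).
It fails at once if a loose thing is moved or lifted by more than 20 mm (distance of any of standoff, vial, locknut, chip_box, wafer_case, mask_case, cassette, wrench from where it was at the start of the episode above 0.02 m).
It also fails if it takes over 67 s, if anything falls off the work surface, if the arm or the gripper's body presses on something with over 40 N, if the wrist force passes 120 N, or if a joint passes its speed limit or range.

### The arm

A 6-joint arm with a two-finger parallel gripper is mounted at the origin on the work surface. World frame = base frame: x ahead of the robot, y to its left, z up, the work surface at z = 0. Lengths are in mm, angles in degrees, forces in N, time in s.
With the tool pointing down it reaches from about 300 to 850 mm from the base axis. Payload 4.2 kg.
Tool frame: the origin (TCP) lies at the very end of the fingers, on their centre line; the grasp point (between the pads) lies env.grip_point_offset behind it (env.grip_point_offset is the distance from the TCP to the grasp point, in mm); z points along the fingers, y is the direction in which the jaws open and shut (so a half turn about z gives the same grasp; the last joint's range is limited). The gripper opens to 91 mm and grips with 3 to 60 N. Pads are 32 mm wide; open, the fingers measure 118 mm over their backs; the gripper's body (76 mm by 178 mm) begins 60 mm behind the grasp point.
Start: joints at [-75.516, 18.312, 89.639, -0, 72.044, -1.146], TCP at [154.924, -553.752, 213.976] pointing down, gripper open.
Joint ranges: [-177.97, 177.97], [-48.28, 115.42], [12.27, 149.76], [-77.06, 257.06], [2.81, 150.46], [-146.56, 146.56]. Speed limits (degrees/s): [147.25, 147.25, 180, 180, 180, 180].

### API

Orientations are given as [roll, pitch, yaw] about the fixed x, y, z axes, in that order (R = Rz(yaw) Ry(pitch) Rx(roll)).
In Python, from workcell import env, grab_frame, camera_params gives the robot as it stands. The module is installed in compiled form; this text tells all that it offers.
- The arm moves only by the shell command python3 -m creep 'ROWS' [OPENING] [FORCE]. ROWS is a JSON object of lists of equal length, an entry for each row: "offset": the shift along the tool's x, y, z in m, a list of three; "rotation": the turn, a rotation vector about the tool's x, y, z in degrees, a list of three. A call has 1 to 5 rows; each row shifts and turns the commanded pose from where the row before left it, along the tool's axes as they then stand; what a row does not reach is not made up. A row lasts 1/8 s, in which the tool goes at most 62.5 mm and 10.7 degrees, less where a joint would pass 70% of its speed; a pose out of reach is approached as far as the arm can. A call is refused whole if a number of a shift passes 0.0625 or a number of a turn 10.7, either way. A call with a gripper value outside its range is refused whole. OPENING is the closure, from 0 (fully open) to 1 (shut), set as the call begins (- or left out, the last holds). The fingers move at their own pace and stop on an object; FORCE is the grip in N (left out, the last holds). Time passes only in rows, so rows that do not move let the fingers close. It gives the time, the measured TCP pose, the force and the opening at its end, in the units of the state.
- env.state(): the state, without advancing time (a new reading comes with each control period).
- grab_frame(name): name is "scene" or "top" or "wrist"; returns the picture (384x512x3 uint8, red, green, blue); there is no depth.
- camera_params(name): a dict with "mtx" (3x3 intrinsics, pixels), "R" (3x3) and "t" (3): a world point X has camera coordinates R X + t. Camera axes: x right, y down, z forward; pixel columns grow to the right and rows downward; lengths in mm; the calibration is good to about 2 mm. The wrist camera is an equidistant fisheye: a pixel r from the principal point sees the ray r / f radians off the axis. A picture is of the moment at which its call begins: read the wrist's pose just before it. camera_params takes no time and is no camera call; for the wrist camera it gives the pose at the moment of the call.
- env.job_done(): hands the job in, once; it reports no verdict.
The state is a dict: "time_s": time; "qpos": joint angles; "qvel": joint speeds; "effort": joint torques, N m; "ee_pos": TCP position; "ee_rot": TCP orientation; "force": force on the tool from outside, world axes, zero at the start; "torque": the same for the moment, N m; "gripper_width": finger opening in mm.
Only numpy, scipy, OpenCV 4.12 (cv2) and the standard library are available. Lean on these libraries where they do the work, as an engineer would, in place of code of your own. Each camera call takes 0.05 s, during which the arm holds its last target.

## Working session

There is one attempt and no reset: what is moved stays moved. The work goes in short steps, Python scripts to look and compute and a shell command to move; the robot and the scene stay as the last step left them, time stands still between calls to the robot, and variables do not carry over. Pictures are saved under pics/ and viewed, and the job is handed in when it is done.

```bash
mkdir -p pics
python3 - <<'E'
from workcell import env, grab_frame, camera_params
import cv2
print(env.state(), env.grip_point_offset)
for n in ["scene","top"]:
    im=grab_frame(n); cv2.imwrite(f"pics/{n}0.png",cv2.cvtColor(im,cv2.COLOR_RGB2BGR))
    print(n,camera_params(n))
E
```

```text
{'time_s': 0.0, 'qpos': array([-7.55177720e+01,  1.83515866e+01,  8.97085853e+01, -1.04014745e-03,
        7.20450728e+01, -1.14669732e+00]), 'qvel': array([ 0.01095413, -0.14441684, -0.06575786,  0.02771322,  0.04949911,
        0.05487965]), 'effort': array([-2.03533804e-03, -4.12465346e+01, -2.31982273e+01,  7.24877045e-02,
        4.59049700e-02, -1.47142277e-04]), 'ee_pos': array([ 154.7629001 , -553.22822971,  213.10608487]), 'ee_rot': array([-1.79894757e+02, -1.11748555e-03,  1.56292459e+01]), 'force': array([-1.02277066,  0.71681343, -0.19197783]), 'torque': array([-0.02709218, -0.0631983 ,  0.06683747]), 'gripper_width': 91.30071973398621} 18.8
scene {'mtx': array([[371.70565131,   0.        , 251.83535145],
       [  0.        , 371.70565131, 196.44155088],
       [  0.        ,   0.        ,   1.        ]]), 'R': array([[ 0.06114207,  0.99812209,  0.00373306],
       [ 0.70802503, -0.04073476, -0.70501151],
       [-0.7035355 ,  0.04574896, -0.70918603]]), 't': array([ -36.3220612 , -311.33647732, 1446.82568067])}
top {'mtx': array([[352.5588382 ,   0.        , 260.36554488],
       [  0.        , 352.5588382 , 194.15080834],
       [  0.        ,   0.        ,   1.        ]]), 'R': array([[ 0.00415341, -0.99991479,  0.01237567],
       [-0.98518986, -0.00621306, -0.17135445],
       [ 0.17141674, -0.01148068, -0.98513172]]), 't': array([-18.3747361 , 533.64322997, 948.13946513])}
```

View pics/scene0.png

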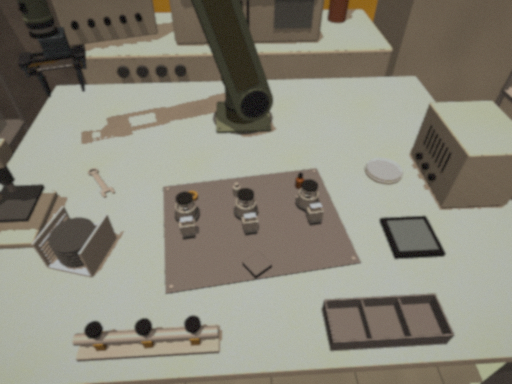

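View pics/top0.png

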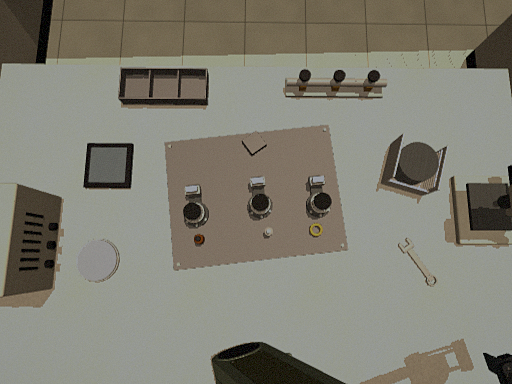

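The top view shows pads at about (194,212), (260,204) and (320,202), with the tags above them at (193,190), (257,182) and (317,181). The small loose things sit on the near side at (199,239), (268,231) and (316,229). Next I'll measure these properly.

```bash
cat > h.py <<'E'
import numpy as np, cv2
from workcell import env, grab_frame, camera_params
def ray(cam,u,v,z):
    M=np.array(cam["mtx"]);R=np.array(cam["R"]);t=np.array(cam["t"])
    d=R.T@np.linalg.inv(M)@np.array([u,v,1.]);c=-R.T@t
    return c+d*(z-c[2])/d[2]
def proj(cam,X):
    p=np.array(cam["R"])@np.array(X)+np.array(cam["t"]); q=np.array(cam["mtx"])@p
    return q[:2]/q[2]
E
python3 - <<'E'
from h import *
for n,roi in (("top",(165,170,340,245)),("scene",(165,170,330,240))):
    im=cv2.imread(f"pics/{n}0.png"); cam=camera_params(n)
    x0,y0,x1,y1=roi; c=im[y0:y1,x0:x1]
    g=c.max(2)
    cv2.imwrite(f"pics/{n}_crop.png",cv2.resize(c,None,fx=4.4,fy=4.4,interpolation=cv2.INTER_CUBIC))
    for nm,m,z in (("dark",g<45,84),("white",c.min(2)>170,66)):
        k,l,s,ce=cv2.connectedComponentsWithStats(m.astype(np.uint8))
        for i in range(1,k):
            if s[i,4]>25:
                u,v=ce[i]+[x0,y0]; print(n,nm,s[i],round(u,1),round(v,1),ray(cam,u,v,z).round(1))
E
```

```text
top dark [145  15  12   8  28] 314.7 187.0 [ 548.  -163.1   84. ]
top dark [149  23  17  17 222] 322.0 200.7 [ 510.1 -182.2   84. ]
top dark [ 87  24  17  17 219] 259.8 202.0 [505.7 -13.8  84. ]
top dark [141  31   6  11  30] 307.8 205.8 [ 495.9 -143.3   84. ]
top dark [ 18  33  18  17 236] 191.6 211.0 [480.2 169.1  84. ]
scene dark [137  11  14  10 106] 309.1 185.4 [489.1 168.4  84. ]
scene dark [ 74  20  14  10 111] 245.1 194.6 [515.6 -14.   84. ]
scene dark [ 12  23  14  11 118] 184.0 198.2 [ 519.6 -181.2   84. ]
scene white [ 35   0  42   9 189] 220.8 173.6 [404.2 -81.7  66. ]
scene white [155   0  10  17  51] 326.1 177.3 [438.5 229.8  66. ]
```

View pics/top_crop.png

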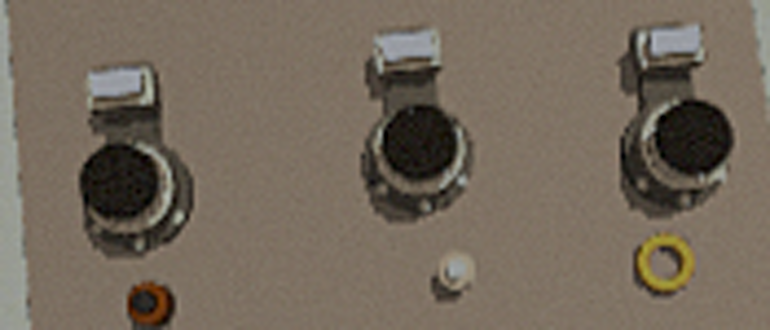

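View pics/scene_crop.png

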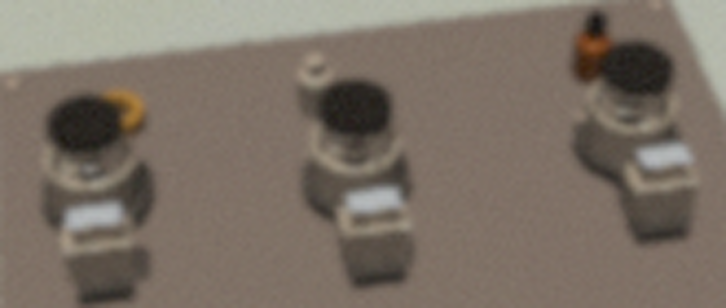

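Run:
```python
from h import *
for n,roi in (("top",(165,170,340,245)),("scene",(165,180,330,240))):
    im=cv2.imread(f"pics/{n}0.png"); cam=camera_params(n)
    C=-np.array(cam["R"]).T@cam["t"]; print(n,C.round())
    x0,y0,x1,y1=roi; c=im[y0:y1,x0:x1].astype(int)
    m=(c[:,:,0]>c[:,:,2]+3)&(c.max(2)>140)
    k,l,s,ce=cv2.connectedComponentsWithStats(m.astype(np.uint8))
    for i in range(1,k):
        if s[i,4]>12:
            u,v=ce[i]+[x0,y0]; print("tag",s[i],round(u,1),round(v,1),ray(cam,u,v,65).round(1))
# top plate corners approx bolts
cam=camera_params("top")
for p in ((166,142),(329,125),(347,248),(177,270)): print(p,ray(cam,*p,6).round(1))
```

```text
top [ 363.   -4. 1026.]
tag [87  7 12  7 59] 257.2 180.0 [570.4  -6.4  65. ]
tag [148   6  11   6  56] 318.1 178.9 [ 574.8 -176.4   65. ]
tag [20 16 12  6 58] 190.9 188.4 [545.3 177.   65. ]
scene [1241.  -43.  807.]
tag [81 33  9  5 19] 249.6 214.9 [574.   -4.9  65. ]
tag [16 37 11  4 20] 186.1 218.6 [ 577.5 -174.    65. ]
(166, 142) [697.9 268.    6. ]
(329, 125) [ 755.9 -224.3    6. ]
(347, 248) [ 385.5 -265.2    6. ]
(177, 270) [322.  218.3   6. ]
```

Both views put the mounts' yaw at about 7°. The pads are at L(480,169), M(506,-14) and R(510,-182), and the tags at L(545,177), M(570,-6) and R(575,-176). I'll close the fingers and move over the left pad.

```bash
python3 -m creep '{"offset":[[0.039,-0.0468,0],[0.039,-0.0468,0],[0.039,-0.0468,0],[0.039,-0.0468,0],[0.039,-0.0468,0]],"rotation":[[0,0,0],[0,0,0],[0,0,0],[0,0,0],[0,0,0]]}' 1 20
python3 -m creep '{"offset":[[0.039,-0.0468,0],[0.039,-0.0468,0],[0.039,-0.0468,0],[0.039,-0.0468,0],[0.039,-0.0468,0]],"rotation":[[0,0,0],[0,0,0],[0,0,0],[0,0,0],[0,0,0]]}'
```

```text
time_s: 0.72
ee_pos: [280.0, -274.0, 213.8]
ee_rot: [-180.0, -0.0, 15.6]
force: [1.7, 0.4, 0.2]
gripper_width: 44.1
time_s: 1.35
ee_pos: [404.7, 4.0, 213.9]
ee_rot: [180.0, -0.0, 15.6]
force: [1.0, -1.3, -0.2]
gripper_width: 0.3
```

```bash
python3 -m creep '{"offset":[[0.039,-0.0462,0],[0.039,-0.0462,0],[0.039,-0.0462,0],[0,0,0.04],[0,0,0.04]],"rotation":[[0,0,0],[0,0,0],[0,0,0],[0,0,0],[0,0,0]]}'
python3 -m creep '{"offset":[[0,0,0]],"rotation":[[0,0,0]]}'
python3 - <<'E'
from h import *
for n in ("wrist","top"):
    im=grab_frame(n); cv2.imwrite(f"pics/{n}1.png",cv2.cvtColor(im,cv2.COLOR_RGB2BGR))
s=env.state();print(s["ee_pos"],s["force"],camera_params("wrist"))
E
```

```text
time_s: 1.98
ee_pos: [479.8, 168.0, 132.6]
ee_rot: [180.0, -0.0, 15.7]
force: [-0.3, -0.5, 0.1]
gripper_width: 0.4
time_s: 2.1
ee_pos: [477.2, 166.4, 131.1]
ee_rot: [180.0, 0.5, 15.7]
force: [0.2, 0.6, 0.9]
gripper_width: 0.7
[480.28060242 167.08636791 134.68179645] [-0.20641639  0.31934268 -0.00274792] {'mtx': array([[297.31863964,   0.        , 259.83114206],
       [  0.        , 297.31863964, 192.7415617 ],
       [  0.        ,   0.        ,   1.        ]]), 'R': array([[ 2.68214661e-01, -9.63359050e-01,  4.85037076e-04],
       [-9.31177057e-01, -2.59125561e-01,  2.56443427e-01],
       [-2.46921411e-01, -6.92335424e-02, -9.66559121e-01]]), 't': array([ 30.45755446, 481.99448913, 444.0876497 ])}
```

View pics/wrist1.png

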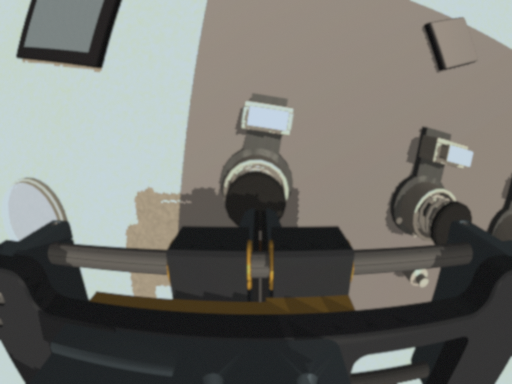

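The wrist view shows the fingers over the left pad, which is at about (255,200). The left tag is at (268,118) and the middle tag at (458,155). I'll check those tag positions with the fisheye model.

```bash
cat >> h.py <<'E'
def wray(cam,u,v,z):
    M=np.array(cam["mtx"]);R=np.array(cam["R"]);t=np.array(cam["t"])
    a=np.array([u-M[0,2],v-M[1,2]])/M[0,0]; r=np.hypot(*a)
    d=R.T@np.array([*(a/r*np.sin(r)),np.cos(r)]);c=-R.T@t
    return c+d*(z-c[2])/d[2]
E
python3 - <<'E'
from h import *
cam=camera_params("wrist")
for u,v,z in ((268,118,65),(458,155,65),(256,200,84),(451,224,84)): print(wray(cam,u,v,z).round(1))
E
```

```text
[550.3 178.1  65. ]
[575.7  -4.9  65. ]
[487.3 170.4  84. ]
[512.5 -10.9  84. ]
```

They agree to about 5 mm, which is enough. I'll press slowly.

```bash
python3 -m creep '{"offset":[[0.003,0,0.022],[0,0,0.022],[0,0,0.002],[0,0,0],[0,0,0]],"rotation":[[0,0,0],[0,0,0],[0,0,0],[0,0,0],[0,0,0]]}'
python3 -m creep '{"offset":[[0,0,0.003],[0,0,0.003],[0,0,0.002],[0,0,0],[0,0,0]],"rotation":[[0,0,0],[0,0,0],[0,0,0],[0,0,0],[0,0,0]]}'
```

```text
time_s: 2.82
ee_pos: [483.6, 168.1, 89.4]
ee_rot: [-180.0, -0.2, 15.6]
force: [-0.1, -0.3, -0.6]
gripper_width: 0.4
time_s: 3.45
ee_pos: [483.0, 167.9, 80.4]
ee_rot: [180.0, -0.1, 15.6]
force: [-0.6, 0.1, 5.6]
gripper_width: 0.5
```

```bash
python3 -m creep '{"offset":[[0,0,0.002],[0,0,0.002],[0,0,0],[0,0,0]],"rotation":[[0,0,0],[0,0,0],[0,0,0],[0,0,0]]}'
python3 -m creep '{"offset":[[0,0,0],[0,0,0]],"rotation":[[0,0,0],[0,0,0]]}'
```

```text
time_s: 3.95
ee_pos: [483.1, 167.9, 76.9]
ee_rot: [180.0, -0.1, 15.6]
force: [-1.9, -1.5, 9.6]
gripper_width: 0.3
time_s: 4.2
ee_pos: [483.1, 167.9, 76.9]
ee_rot: [180.0, -0.1, 15.6]
force: [-1.0, -0.4, 9.1]
gripper_width: 0.0
```

The left mount gives about 9.3 N at 7 mm, which is the stiffest profile. On to the middle one.

```bash
python3 -m creep '{"offset":[[0,0,-0.04],[-0.0059,0.0453,0],[-0.0059,0.0453,0],[-0.0059,0.0453,0],[-0.0059,0.0453,0]],"rotation":[[0,0,0],[0,0,0],[0,0,0],[0,0,0],[0,0,0]]}'
python3 -m creep '{"offset":[[0,0,0.014],[0,0,0.014],[0,0,0],[0,0,0]],"rotation":[[0,0,0],[0,0,0],[0,0,0],[0,0,0]]}'
python3 -m creep '{"offset":[[0,0,0.003],[0,0,0.003],[0,0,0.003],[0,0,0.003],[0,0,0]],"rotation":[[0,0,0],[0,0,0],[0,0,0],[0,0,0],[0,0,0]]}'
python3 -m creep '{"offset":[[0,0,0],[0,0,0]],"rotation":[[0,0,0],[0,0,0]]}'
```

```text
time_s: 4.82
ee_pos: [508.5, -14.4, 115.5]
ee_rot: [-180.0, 0.0, 15.6]
force: [-0.6, 0.0, 0.1]
gripper_width: 0.5
time_s: 5.32
ee_pos: [508.7, -12.1, 87.8]
ee_rot: [-180.0, 0.0, 15.7]
force: [-0.8, 0.1, -0.4]
gripper_width: 1.0
time_s: 5.95
ee_pos: [509.1, -12.6, 76.3]
ee_rot: [-180.0, -0.1, 15.6]
force: [-1.4, 2.6, 6.0]
gripper_width: 0.4
time_s: 6.2
ee_pos: [509.2, -12.6, 76.4]
ee_rot: [-180.0, -0.1, 15.6]
force: [0.1, 2.3, 4.7]
gripper_width: 0.4
```

The middle mount gives about 5.3 N at 7.6 mm, so medium. Now the right one.

```bash
python3 -m creep '{"offset":[[0,0,-0.04],[-0.0104,0.0408,0],[-0.0104,0.0408,0],[-0.0104,0.0408,0],[-0.0104,0.0408,0]],"rotation":[[0,0,0],[0,0,0],[0,0,0],[0,0,0],[0,0,0]]}'
python3 -m creep '{"offset":[[0,0,0.014],[0,0,0.014],[0,0,0],[0,0,0]],"rotation":[[0,0,0],[0,0,0],[0,0,0],[0,0,0]]}'
python3 -m creep '{"offset":[[0,0,0.003],[0,0,0.003],[0,0,0.003],[0,0,0.003],[0,0,0]],"rotation":[[0,0,0],[0,0,0],[0,0,0],[0,0,0],[0,0,0]]}'
python3 -m creep '{"offset":[[0,0,0],[0,0,0]],"rotation":[[0,0,0],[0,0,0]]}'
```

```text
time_s: 6.82
ee_pos: [512.2, -183.0, 115.5]
ee_rot: [180.0, 0.0, 15.6]
force: [0.0, 0.9, 0.2]
gripper_width: 0.5
time_s: 7.32
ee_pos: [512.7, -180.6, 87.9]
ee_rot: [-180.0, 0.0, 15.7]
force: [0.9, 0.4, -0.2]
gripper_width: 0.6
time_s: 7.95
ee_pos: [513.0, -181.3, 76.0]
ee_rot: [180.0, -0.0, 15.6]
force: [1.7, 2.7, 3.6]
gripper_width: 0.2
time_s: 8.2
ee_pos: [512.9, -181.4, 76.2]
ee_rot: [180.0, -0.0, 15.6]
force: [1.4, 1.2, 3.5]
gripper_width: 0.7
```

The right mount gives about 3.5 N at 8 mm, which fits the softest. I'll press deeper to confirm.

```bash
python3 -m creep '{"offset":[[0,0,0.003],[0,0,0.003],[0,0,0],[0,0,0]],"rotation":[[0,0,0],[0,0,0],[0,0,0],[0,0,0]]}'
python3 -m creep '{"offset":[[0,0,-0.03],[0,0,-0.03],[0,0,0],[0,0,0]],"rotation":[[0,0,0],[0,0,0],[0,0,0],[0,0,0]]}'
python3 - <<'E'
from h import *
cam=camera_params("wrist")
im=cv2.cvtColor(grab_frame("wrist"),cv2.COLOR_RGB2BGR); cv2.imwrite("pics/wrist2.png",im)
c=im.astype(int); m=((c[:,:,0]>c[:,:,2]+3)&(c.max(2)>150)).astype(np.uint8)
k,l,s,ce=cv2.connectedComponentsWithStats(m)
for i in range(1,k):
    if 100<s[i,4]<3000: print(s[i],ce[i].round(1),wray(cam,*ce[i],65).round(1))
E
```

```text
time_s: 8.7
ee_pos: [512.9, -181.5, 70.0]
ee_rot: [180.0, -0.0, 15.6]
force: [2.0, 2.9, 5.0]
gripper_width: 0.4
time_s: 9.2
ee_pos: [511.4, -181.3, 128.5]
ee_rot: [-179.9, 0.2, 15.6]
force: [0.0, -0.3, -0.5]
gripper_width: 0.5
[ 71  79  30  18 487] [85.6 87.1] [572.5  -7.9  65. ]
[252 109  46  31 979] [274.5 124.1] [ 577.9 -176.3   65. ]
[490 160  22  41 142] [501.  180.5] [ 601.7 -419.2   65. ]
[462 190  46  51 422] [488.2 217. ] [ 560.6 -419.9   65. ]
[ 81 268  29  31 534] [ 93.6 280. ] [384.3 -38.9  65. ]
[ 349  268   91   42 2877] [392.4 288.1] [ 461.5 -335.3   65. ]
[120 278  52  21 701] [145.2 289.2] [395.9 -97.7  65. ]
[  0 341  25  43 549] [  7.9 368.9] [ 85.  166.9  65. ]
[352 349  56  24 809] [380.5 360.7] [ 359.6 -375.2   65. ]
```

View pics/wrist2.png

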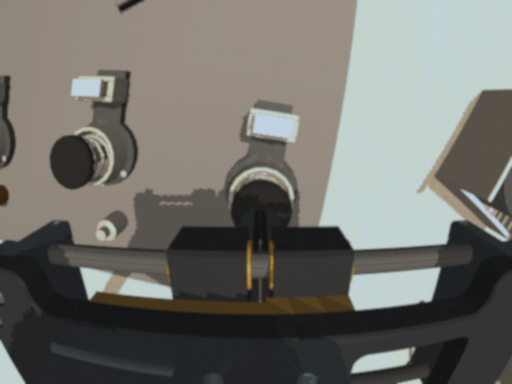

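The wrist view shows the right tag at (274,124), about (577,-176), and the pad has sprung back. The deeper press gave 5 N at 14 mm, so the right mount is the softest. I'll go to its tag.

```bash
python3 -m creep '{"offset":[[0.0316,0.0057,0],[0.0316,0.0057,0],[0,0,0.03],[0,0,0.028],[0,0,0]],"rotation":[[0,0,0],[0,0,0],[0,0,0],[0,0,0],[0,0,0]]}'
python3 -m creep '{"offset":[[0,0,0.003],[0,0,0.003],[0,0,0.003],[0,0,0.003],[0,0,0]],"rotation":[[0,0,0],[0,0,0],[0,0,0],[0,0,0],[0,0,0]]}'
```

```text
time_s: 9.88
ee_pos: [574.1, -174.6, 68.5]
ee_rot: [-179.8, 0.4, 15.6]
force: [0.6, 0.3, -0.6]
gripper_width: 0.3
time_s: 10.5
ee_pos: [577.0, -175.6, 60.2]
ee_rot: [179.9, -0.1, 15.6]
force: [-0.1, -1.3, 1.8]
gripper_width: 0.3
```

```bash
python3 -m creep '{"offset":[[0,0,0.003],[0,0,0.002],[0,0,0.002],[0,0,0],[0,0,0]],"rotation":[[0,0,0],[0,0,0],[0,0,0],[0,0,0],[0,0,0]]}'
python3 -m creep '{"offset":[[0,0,0.001],[0,0,0.001],[0,0,0]],"rotation":[[0,0,0],[0,0,0],[0,0,0]]}'
```

```text
time_s: 11.12
ee_pos: [577.1, -175.6, 54.2]
ee_rot: [179.9, -0.1, 15.6]
force: [-0.9, -0.5, 9.2]
gripper_width: 0.3
time_s: 11.5
ee_pos: [577.1, -175.6, 54.1]
ee_rot: [179.9, -0.1, 15.6]
force: [-4.0, 1.4, 20.8]
gripper_width: 0.6
```

The tag is on its stop at z=54.1, with the force rising to 21 N. I'll retreat and check.

```bash
python3 -m creep '{"offset":[[0,0,-0.04],[0,0,-0.05],[-0.05,0.03,0],[-0.05,0.03,0],[0,0,0]],"rotation":[[0,0,0],[0,0,0],[0,0,0],[0,0,0],[0,0,0]]}'
python3 -m creep '{"offset":[[-0.05,0.03,0],[-0.05,0.03,0],[0,0,0],[0,0,0]],"rotation":[[0,0,0],[0,0,0],[0,0,0],[0,0,0]]}'
python3 - <<'E'
from h import *
for n in ("scene","top","wrist"):
    im=cv2.cvtColor(grab_frame(n),cv2.COLOR_RGB2BGR); cv2.imwrite(f"pics/{n}3.png",im)
a=cv2.imread("pics/scene3.png")[165:245,160:335];b=cv2.imread("pics/scene0.png")[165:245,160:335]
t=cv2.imread("pics/top3.png")[165:250,160:350]
r=lambda x:cv2.resize(x,(600,290),interpolation=cv2.INTER_CUBIC)
cv2.imwrite("pics/cmp.png",np.vstack([r(b),r(a)]));cv2.imwrite("pics/t3.png",cv2.resize(t,(760,340)))
print(env.state()["force"],env.state()["ee_pos"])
E
```

```text
time_s: 12.12
ee_pos: [493.3, -261.7, 140.3]
ee_rot: [-179.9, 0.1, 15.4]
force: [-0.5, -0.1, 0.2]
gripper_width: 0.4
time_s: 12.62
ee_pos: [416.8, -344.1, 140.5]
ee_rot: [-179.9, -0.0, 15.6]
force: [0.0, 0.2, -0.8]
gripper_width: 0.3
[ 0.06479412 -0.30799731  0.4983737 ] [ 417.33165533 -343.66869103  140.71915374]
```

View pics/cmp.png

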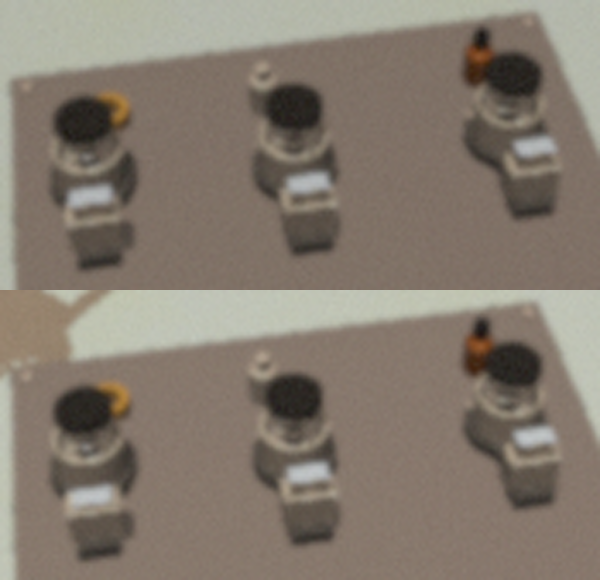

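View pics/top3.png

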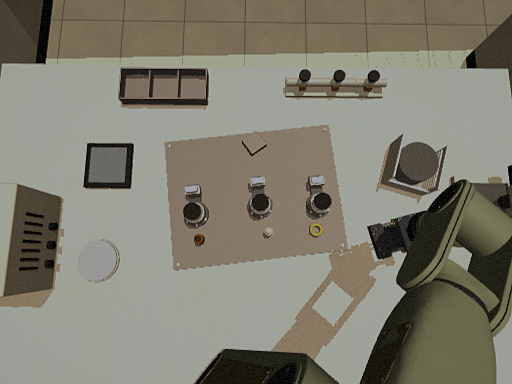

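View pics/wrist3.png

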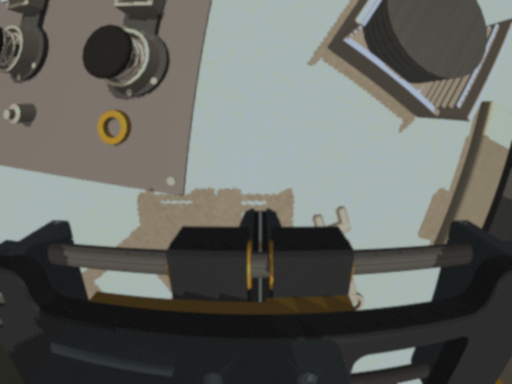

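In the before/after scene crops, the right tag has dropped onto its guide (crop row 195, now about 205). The middle and left tags are unchanged and the pads are up. The top and wrist views show the loose things where they were and the arm clear of everything.

```bash
python3 -c "
from workcell import env
print(env.job_done())"
```

```text
the job is handed in; nothing more can be done
None
```

I pressed the three pads from left to right. The right mount was the softest, so I pushed its tag fully down and handed the job in at about 13 s of the 67 s allowed; it reports no verdict.

| Mount | Press depth | Force | Reading |
|---|---|---|---|
| Left | about 7 mm | about 9.3 N | stiffest |
| Middle | about 7.6 mm | about 5.3 N | medium |
| Right | about 8 mm, then 14 mm | about 3.5 N, then 5 N | softest |

- **Tag:** the fingertips stopped at z = 54.1 mm, the fully-down height, with the force rising to 21 N on the stop.
- **Last pictures:** the right tag is down, the other two tags look unchanged, and all three pads are up. The loose things look to be where they were. The arm was clear with the force near zero. I judged these by eye.
- **Disagreement:** the camera views differed by up to about 10 mm on the pad positions and about 5 mm on the tags. I put the difference on the pads down to the scene camera's mask catching the pad sides. It did not affect the presses.

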